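# Pack the baby fork in the container and twist-lock its lid

### The arm

A 7-joint arm with a two-finger parallel gripper is mounted at the origin on the work surface. World frame = base frame: x ahead of the robot, y to its left, z up, the work surface at z = 0. Lengths are in m, angles in rad, forces in N, time in s.
With the tool pointing down it reaches from about 0.4 to 0.85 m from the base axis. Payload 6.9 kg.
Tool frame: the origin (TCP) lies at the very end of the fingers, on their centre line; the grasp point (between the pads) lies 19 mm behind it; z points along the fingers, y is the direction in which the jaws open and shut (so a half turn about z gives the same grasp; the last joint's range is limited). The gripper opens to 85 mm and grips with 20 to 120 N. Pads are 22 mm wide; open, the fingers measure 114 mm over their backs; the gripper's body (76 mm by 85 mm) begins 54 mm behind the grasp point. The pads swing forward as they close: fully open they stand 13 mm farther back than shut.
Start: joints at [1.379, 0.507, -0.238, 1.5, 0.126, 1.149, -0.155], TCP at [0.183, -0.598, 0.231] pointing down, gripper open.
Joint ranges: [-3.08, 3.08], [-0.24, 2.05], [-1.43, 1.35], [0, 2.5], [-1.52, 4.66], [0.17, 1.96], [-2.89, 2.89]. Speed limits (rad/s): [2.39, 2.39, 3.14, 3.14, 3.14, 3.14, 3.14].

### API

Orientations are given as a unit quaternion [w, x, y, z].
In Python, from rig import robot gives the robot as it stands.
- The arm moves only by the tool carry_out, never from a script. Its arguments are lists of equal length, an entry for each row: "travel": the shift along the tool's x, y, z each as a share of 750 mm, from -1 to 1, a list of three; "twist": the turn, a rotation vector about the tool's x, y, z each as a share of 180 degrees, from -1 to 1, a list of three; "gripper": the opening, from 0 (shut) to 1 (fully open). A call has 1 to 12 rows; each row is the pose to reach, as a shift and turn from the pose commanded when the call began, along the tool's axes at that moment, turning the shorter way round; what a row does not reach only later rows make up. A row lasts 1/8 s, in which the tool goes at most 62.5 mm and 10.7 degrees, less where a joint would pass 70% of its speed; a pose out of reach is approached as far as the arm can. A call with a number of a shift or a turn outside -1 to 1 is refused whole. A call with a gripper value outside its range is refused whole. The fingers move at their own pace and stop on an object; "newtons" is the grip in N (left out, the last holds). Time passes only in rows, so rows that repeat a pose let the fingers close. It gives the time, the measured TCP pose, the force and the opening at its end, in the units of the state.
- robot.sense(): the state, without advancing time (a new reading comes with each control period).
- robot.read_camera(name): name is "side" or "top" or "wrist"; returns a dict with "image" (400x640x3 uint8, red, green, blue), "depth" (400x640 float32, m along the optical axis (not along the pixel's ray), 0 where there is no reading), "fovy" (degrees; the focal length in pixels is half the picture's height over the tangent of half this angle, whatever the lens; pixels are square), "cx", "cy" (the principal point, pixels), "extrinsics" (4x4, takes a point from camera to world coordinates); the wrist camera has in their place "mount" (4x4, takes a point from camera to tool coordinates, whose origin is the TCP and whose axes are the flange's). Camera axes: x right, y down, z forward; pixel columns grow to the right and rows downward; lengths in m; the calibration is good to about 2 mm. A picture is of the moment at which its call begins: read the wrist's pose just before it.
- robot.finish_job(): hands the job in, once; it reports no verdict.
The state is a dict: "time": time; "joint_pos": joint angles; "dq": joint speeds; "joint_efforts": joint torques, N m; "tool_pos": TCP position; "eef_rot": TCP orientation; "force": force on the tool from outside, world axes, zero at the start; "ft_torque": the same for the moment, N m; "width": finger opening in m.
Only numpy, scipy, OpenCV 4.12 (cv2) and the standard library are available. Lean on these libraries where they do the work, as an engineer would, in place of code of your own. Each camera call takes 0.05 s, during which the arm holds its last target. There are 200 camera calls.

### The job

Lay the baby fork inside the round plastic container, then close the container where it stands: set its lid level on the rim with the grip bar turned across the two side grips, and turn it clockwise, seen from above, until it stops and the bar is in line with the side grips. Put the fork and lid down rather than dropping them, and leave everything else on the shelf as it is.

Things in the scene. Friction and masses are not known exactly. Their poses are not given: they have to be found in the camera images.
- container: Open round white plastic container, loose, upright, 0.35 kg. Origin: centre of its underside; z up. Rim at height 72 mm; inside 126 mm across, inner floor at 4 mm; outside 132 mm across. Two flat side grips, 46 mm wide, at heights 32 to 40 mm, stick out along its +x and -x to 98 mm from the axis. A half turn makes no difference.
- container_rim (a point): Centre of the container's rim (72 mm above its underside), axes as the container's. The lid's underside rests on this rim.
- container_lug (a point): Outer edge of the bayonet lug on the container's +x side, above the side grip, 73.5 mm from the axis and 60 to 65 mm high (this point at 62.5); a twin is on -x. Each spans 48 degrees of arc, centred on the grip. Under its clockwise end (seen from above) is a rib that stops the lid's lug.
- lid: The container's lid, off-white plastic, 160 mm across, loose, right way up on its skirt, 0.12 kg. Origin: centre of the skirt's lower edge; z up. Underside of its top 20 mm, upper face 23 mm above the origin. Skirt 154 mm across inside; two inward lugs (36 degrees of arc, 1 to 6 mm above the skirt's edge) reach to 69 mm from the axis under the bar's two ends. A half turn makes no difference.
- lid_bar (a point): Middle of the top of the lid's upright grip bar, 49 mm above the lid's origin. The bar runs along the lid's x: 96 mm long, 14 mm wide, from 23 to 49 mm above the origin; a flat foot 26 mm wide under it reaches 26.5 mm. To lock, the bar turns clockwise, seen from above, to the line of the side grips; there the lugs meet the stops.
- lid_seat (a point): Centre of the underside of the lid's top; meets container_rim when seated. The lid drops over the container's lugs only with the bar 48 to 132 degrees anticlockwise (seen from above; 60 to 70 is handy) from the line of the side grips and centred to about 3 mm. Its lugs then turn freely under the container's with 2 mm of play; pressed down hard the lid drags the container round.
- fork: Stainless steel baby fork with three tines, 112 mm long, lying flat on the shelf, 0.04 kg. Origin: middle of its length, on the underside; x towards the tines, z up. Handle 8 mm thick, 11 mm wide from 22 mm behind to 14 mm ahead of the origin (grasp it there), 15 mm wide behind; head 21 mm wide.
- spoon: Stainless steel baby spoon with the same handle but a round 28 mm bowl, lying alongside the fork, about 55 mm from it. Origin as the fork's, x towards its bowl. Stays there.
- bowl_large: Largest feeding bowl, pastel plastic, 130 mm across, 52 mm high, with the medium bowl nested in it. Origin: centre of the underside. Stays there.
- bowl_medium: Medium feeding bowl, pastel plastic, 110 mm across, 50 mm high, nested in the large one. Origin: centre of the underside. Stays there.
- bowl_small: Smallest feeding bowl, pastel plastic, 88 mm across, 40 mm high. Origin: centre of the underside. Stays there.
- jar_tall: Closed glass jar with a steel cap, 84 mm across, 150 mm high. Origin: centre of the underside. Stays there.
- jar_short: Closed glass jar with a steel cap, 84 mm across, 110 mm high. Origin: centre of the underside. Stays there.
- mug: White ceramic mug, 82 mm across, 92 mm high, handle to its +y. Origin: centre of the underside. Stays there.
Mind the look-alikes: they are no part of the job. What is shaped like the lid but red is not meant. Leave any brown look-alike of the fork alone.

How it is judged:
By the outcome, as a careful person would: the job done as asked, in the order asked, and still so for the second after the job is handed in, with the robot touching nothing.
It also fails if it takes over 69 s, if anything falls off the work surface, if the arm or the gripper's body presses on something with over 40 N, if the wrist force passes 120 N, or if a joint passes its speed limit or range.

## Working session

There is one attempt and no reset: what is moved stays moved. The work goes in short steps, Python scripts to look and compute and a tool call to move; the robot and the scene stay as the last step left them, time stands still between calls to the robot, and variables do not carry over. Pictures are saved under pics/ and viewed, about 8 in all and at most 12, crops included, and the job is handed in when it is done.

Besides the shell and the picture viewer there is one more tool, called after "Emit:" as name(argument=value, ...) on one line, values as JSON. carry_out: Moves the arm, as the interface text tells. Its arguments: {"type":"object","properties":{"travel":{"type":"array","items":{"type":"array","items":{"type":"number","minimum":-1,"maximum":1}}},"twist":{"type":"array","items":{"type":"array","items":{"type":"number","minimum":-1,"maximum":1}}},"gripper":{"type":"array","items":{"type":"number"}},"newtons":{"type":"number"}},"required":["travel","twist","gripper"]}

```bash
mkdir -p pics; ls; cat > h.py <<'E'
import numpy as np, cv2
from rig import robot
from scipy.spatial.transform import Rotation as R
def Rq(q): return R.from_quat([q[1],q[2],q[3],q[0]])
def snap(name,png=None):
    s=robot.sense(); c=robot.read_camera(name)
    f=200/np.tan(np.radians(c["fovy"])/2)
    if name=="wrist":
        T=np.eye(4);T[:3,:3]=Rq(s["eef_rot"]).as_matrix();T[:3,3]=s["tool_pos"];T=T@c["mount"]
    else: T=np.array(c["extrinsics"])
    np.savez("%s.npz"%name,im=c["image"],d=c["depth"],f=f,cx=c["cx"],cy=c["cy"],T=T)
    if png: cv2.imwrite("pics/"+png,c["image"][...,::-1])
    return load(name)
def load(name): return dict(np.load("%s.npz"%name))
def world(c):
    v,u=np.mgrid[:400,:640]; d=c["d"]
    P=np.stack([(u-c["cx"])/c["f"]*d,(v-c["cy"])/c["f"]*d,d],-1)
    W=P@c["T"][:3,:3].T+c["T"][:3,3]; W[d==0]=np.nan
    return W
E
python3 - <<'E'
from h import *
s=robot.sense();print(s)
for n in("top","side"):
    c=snap(n,n+"1.png");print(n,c["f"],c["cx"],c["cy"],c["T"].round(3).tolist())
E
```

```text
pics
{'time': 0.0, 'joint_pos': array([ 1.37950556,  0.50835194, -0.23746995,  1.50112522,  0.12570798,
        1.14891753, -0.15481667]), 'dq': array([-0.00030098, -0.00058325,  0.00136176,  0.00016306, -0.00040245,
       -0.00022727,  0.00109255]), 'joint_efforts': array([ 9.97231814e-05, -6.20604873e+01, -2.18612708e+00, -2.49657387e+01,
        1.28769301e-02,  1.19093459e-02,  1.77439392e-05]), 'tool_pos': array([ 0.18252824, -0.59722465,  0.23042165]), 'eef_rot': array([-8.91877604e-04,  9.89012507e-01,  1.47829085e-01, -1.67640691e-04]), 'force': array([ 0.92125989, -0.85644295, -1.23605575]), 'ft_torque': array([ 0.04475191, -0.05062862, -0.02685903]), 'width': 0.0854387243790049}
top 408.1848526350402 317.29635886798445 196.79073678088528 [[0.012, -0.983, 0.182, 0.309], [-1.0, -0.008, 0.023, -0.012], [-0.021, -0.182, -0.983, 1.229], [0.0, 0.0, 0.0, 1.0]]
side 399.8890303072994 319.9678808196209 195.8632200300986 [[-0.932, -0.218, 0.291, 0.178], [-0.363, 0.548, -0.753, 0.833], [0.004, -0.807, -0.59, 0.751], [0.0, 0.0, 0.0, 1.0]]
```

View pics/top1.png

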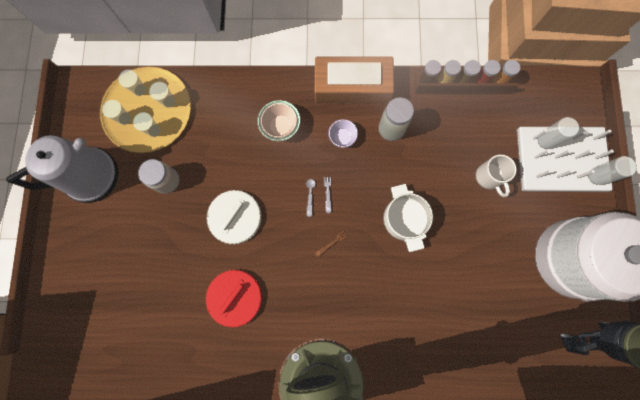

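View pics/side1.png

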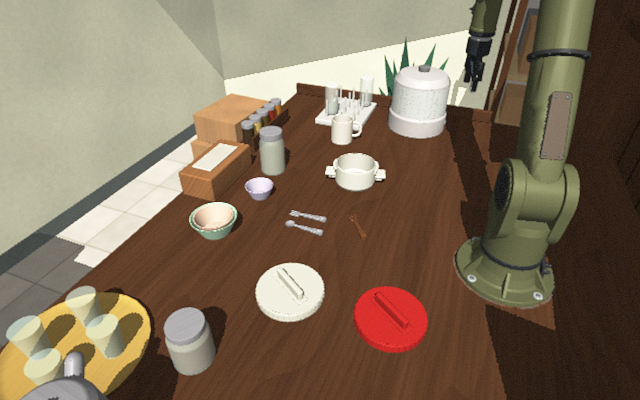

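The top view shows the white lid at (234,217) with the bar slanted, the fork at (328,195) with its tines up (+x), the spoon at (310,197), the container at (408,217) with grips near (402,190) and (415,243), the red lid at (234,298) and the brown fork at (330,244). The side view agrees. Now I'll measure from depth.

```bash
python3 - <<'E'
from h import *
from scipy.optimize import least_squares
c=load("top");W=world(c);im=c["im"].astype(int)
def reg(u0,u1,v0,v1,zlo,zhi):
    m=np.zeros((400,640),bool);m[v0:v1,u0:u1]=1
    return m&(W[...,2]>zlo)&(W[...,2]<zhi)
print("table z",np.nanmedian(W[240:280,270:300,2]))
def circ(P,r):
    f=lambda p:np.hypot(P[:,0]-p[0],P[:,1]-p[1])-r
    return least_squares(f,P.mean(0),loss='soft_l1',f_scale=.002)
def pca(P):
    m=P.mean(0);w,v=np.linalg.eigh(np.cov((P-m).T));a=v[:,1];return m,np.degrees(np.arctan2(a[1],a[0])),np.sqrt(w)
# lid
m=reg(195,275,180,255,.015,.030);P=W[m][:,:2]
print("lid mean",P.mean(0),np.ptp(P,axis=0),np.median(W[m][:,2]))
x,r=cv2.minEnclosingCircle(P.astype(np.float32));print("enc",x,r)
m=reg(195,275,180,255,.042,.060);print("bar",m.sum(),pca(W[m][:,:2]),np.median(W[m][:,2]))
# container rim
m=reg(375,445,175,260,.064,.085);P=W[m][:,:2];s=circ(P,.0645);print("rim",m.sum(),s.x,np.abs(s.fun).mean(),np.median(W[m][:,2]))
m=reg(375,445,175,260,.028,.047);P=W[m][:,:2];d=np.hypot(*(P-s.x).T);g=P[d>.075]
print("grips",len(g),pca(g),d.max())
# fork/ spoon
for n,(u0,u1) in dict(fork=(321,336),spoon=(303,318)).items():
    m=np.zeros((400,640),bool);m[174:220,u0:u1]=1
    m&=(im.min(-1)>90);print(n,m.sum(),pca(W[m][:,:2]),np.ptp(W[m],axis=0),np.median(W[m][:,2]))
for n,p in dict(fmid=(328,196),).items(): print(W[p[1],p[0]])
E
```

```text
table z -0.00043607022140546015
lid mean [0.47075357 0.26531202] [0.16068276 0.16070795] 0.022359974444618902
enc (0.47213783860206604, 0.267000287771225) 0.08117423951625824
bar 158 (array([0.47155922, 0.26621655]), np.float64(147.15852652635982), array([0.00414052, 0.02762924])) 0.04783020590924103
rim 280 [ 0.47191898 -0.24824141] 0.0024150433177934187 0.06971756459027878
grips 245 (array([ 0.46635418, -0.24895583]), np.float64(-165.51686058752517), array([0.01350577, 0.0866682 ])) 0.09962772608173345
fork 195 (array([nan, nan]), np.float64(nan), array([nan, nan])) [nan nan nan] nan
spoon 204 (array([0.53612416, 0.03981592]), np.float64(177.24360049385785), array([0.00568329, 0.03714107])) [0.11530131 0.02803645 0.01870028] 0.0055358406024969
[ 0.53725023 -0.01651055  0.00944387]
```

```bash
cat >> h.py <<'E'
def plan(pos,yaw,ref=None):
    "shares from the current pose (or ref=(pos,quat)) to tool-down pose, tool x at yaw deg"
    s=robot.sense(); p,q=ref or (s["tool_pos"],s["eef_rot"])
    r=Rq(q); t=R.from_euler('z',yaw,degrees=True)*R.from_euler('x',180,degrees=True)
    print("travel",(r.inv().apply(np.array(pos)-p)/.75).round(4).tolist(),"twist",((r.inv()*t).as_rotvec()/np.pi).round(4).tolist(),
      "rows",np.linalg.norm(np.array(pos)-p)/.0625,(r.inv()*t).magnitude()*57.3/10.7)
def st():
    s=robot.sense();x=Rq(s["eef_rot"]).as_matrix()
    print("t",round(s["time"],2),"p",s["tool_pos"].round(4),"yaw",np.degrees(np.arctan2(x[1,0],x[0,0])).round(2),"z",x[:,2].round(4),"F",s["force"].round(1),"M",s["ft_torque"].round(2),"w",round(s["width"],4),"j",s["joint_pos"].round(2))
E
python3 - <<'E'
from h import *
st();plan([.525,-.016,.26],0)
E
```

```text
t 0.1 p [ 0.1826 -0.5973  0.2305] yaw 17.01 z [-5.0e-04  1.5e-03 -1.0e+00] F [-0.2 -0.2 -0.3] M [-0.06 -0.04  0.04] w 0.0854 j [ 1.38  0.51 -0.24  1.5   0.13  1.15 -0.15]
travel [0.6633, -0.6077, -0.0384] twist [-0.0005, 0.0001, 0.0945] rows 10.80436655657482 1.5895609438200424
```

Emit:
carry_out(travel=[[0.663,-0.608,-0.04],[0.663,-0.608,-0.04],[0.663,-0.608,-0.04],[0.663,-0.608,-0.04],[0.663,-0.608,-0.04],[0.663,-0.608,-0.04],[0.663,-0.608,-0.04],[0.663,-0.608,-0.04],[0.663,-0.608,-0.04],[0.663,-0.608,-0.04],[0.663,-0.608,-0.04],[0.663,-0.608,-0.04]], twist=[[0,0,0.0945],[0,0,0.0945],[0,0,0.0945],[0,0,0.0945],[0,0,0.0945],[0,0,0.0945],[0,0,0.0945],[0,0,0.0945],[0,0,0.0945],[0,0,0.0945],[0,0,0.0945],[0,0,0.0945]], gripper=[0.6,0.6,0.6,0.6,0.6,0.6,0.6,0.6,0.6,0.6,0.6,0.6])

```text
time: 1.6
tool_pos: [0.5261, -0.0114, 0.261]
eef_rot: [-0.001, 1.0, 0.004, 0.0]
force: [-1.1, -0.0, 0.4]
width: 0.0511
```

```bash
python3 - <<'E'
from h import *
st();c=snap("wrist","w1.png");W=world(c);st()
im=c["im"].astype(int)
print(np.nanpercentile(W[...,2],[5,50,95]))
E
```

```text
t 1.6 p [ 0.5261 -0.0114  0.261 ] yaw 0.41 z [ 3.0e-04  2.6e-03 -1.0e+00] F [-1.1 -0.   0.4] M [-0.05  0.04  0.05] w 0.0511 j [ 0.28  0.34 -0.42  1.71  0.15  1.12 -1.75]
t 1.65 p [ 0.5251 -0.0143  0.2608] yaw 0.22 z [-9.e-04  7.e-04 -1.e+00] F [ 0.9 -0.9  0.2] M [-0.07  0.01 -0.01] w 0.0515 j [ 0.28  0.34 -0.42  1.71  0.15  1.12 -1.75]
[-0.00051588  0.00112424  0.34014127]
```

View pics/w1.png

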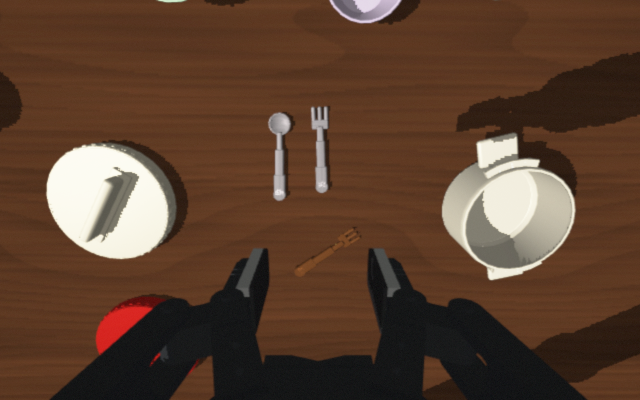

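The wrist view shows the fork from tines (320,108) to tail (321,192), the spoon beside it at (280,157), and the lid and container clear on either side. I'll measure the fork now that the arm has settled.

```bash
python3 - <<'E'
from h import *
c=snap("wrist");W=world(c);st()
im=c["im"].astype(int)
t=load("top");Wt=world(t)
for n,cc,WW,b in (("wr",c,W,(95,205,302,340)),("wr-spoon",c,W,(100,210,262,300)),("top",t,Wt,(174,218,321,337))):
    m=np.zeros((400,640),bool);m[b[0]:b[1],b[2]:b[3]]=1
    m&=(cc["im"].min(-1)>75)&np.isfinite(WW[...,2]);P=WW[m]
    # refine: plane at fixed z=.008 not needed
    mu=P[:,:2].mean(0);a=np.linalg.eigh(np.cov((P[:,:2]-mu).T))[1][:,1];a*=np.sign(a[0])
    l=(P[:,:2]-mu)@a;k=(l.min()+l.max())/2
    print(n,m.sum(),mu,"mid",mu+k*a,"ang",np.degrees(np.arctan2(a[1],a[0])),"len",np.ptp(l),"z",np.percentile(P[:,2],[10,50,90]).round(4))
plan([.533,-.018,.03],0)
E
```

```text
t 1.7 p [ 0.5245 -0.0162  0.2607] yaw 0.05 z [-1.4e-03 -4.0e-04 -1.0e+00] F [0.3 0.5 0.2] M [-0.06  0.04 -0.01] w 0.0513 j [ 0.28  0.34 -0.42  1.71  0.15  1.12 -1.75]
wr 933 [ 0.54793664 -0.01385349] mid [ 0.54452503 -0.01400242] ang 2.499654204637218 len 0.11278110722600007 z [0.0034 0.0077 0.0094]
wr-spoon 1011 [0.54197334 0.03999597] mid [0.534113   0.04023568] ang -1.7467852313646275 len 0.11787660465287392 z [0.0032 0.0076 0.0092]
top 227 [ 0.54596174 -0.01398704] mid [ 0.5427448  -0.01410864] ang 2.164784989065553 len 0.11214326038439248 z [-0.0016  0.0046  0.0093]
travel [0.0117, 0.0022, 0.3076] twist [0.0001, 0.0004, 0.0003] rows 3.6942023748646178 0.009111314540670152
```

```bash
python3 - <<'E'
from h import *
plan([.540,-.0142,.06],2.3);plan([.540,-.0142,.003],2.3)
E
```

```text
travel [0.021, -0.0028, 0.2676] twist [0.0001, 0.0004, -0.0125] rows 3.221291749567934 0.20999082432284258
travel [0.0211, -0.0028, 0.3436] twist [0.0001, 0.0004, -0.0125] rows 4.131156371652154 0.20999082432284258
```

Emit:
carry_out(travel=[[0.021,-0.003,0.15],[0.021,-0.003,0.268],[0.021,-0.003,0.268],[0.021,-0.003,0.268],[0.021,-0.003,0.268],[0.021,-0.003,0.3],[0.021,-0.003,0.325],[0.021,-0.003,0.343],[0.021,-0.003,0.343],[0.021,-0.003,0.343]], twist=[[0,0,-0.0125],[0,0,-0.0125],[0,0,-0.0125],[0,0,-0.0125],[0,0,-0.0125],[0,0,-0.0125],[0,0,-0.0125],[0,0,-0.0125],[0,0,-0.0125],[0,0,-0.0125]], gripper=[0.4,0.4,0.4,0.4,0.4,0.4,0.4,0.4,0.4,0.4])

```text
time: 2.95
tool_pos: [0.5415, -0.014, 0.0052]
eef_rot: [0.0, 1.0, 0.019, 0.001]
force: [-0.1, 0.2, -0.7]
width: 0.0345
```

```bash
python3 - <<'E'
from h import *
st()
E
```

```text
t 2.95 p [ 0.5415 -0.014   0.0052] yaw 2.23 z [ 1.7e-03 -1.0e-04 -1.0e+00] F [-0.1  0.2 -0.7] M [-0.02 -0.03 -0.02] w 0.0345 j [ 0.17  0.68 -0.29  1.97  0.36  0.54 -1.9 ]
```

Emit:
carry_out(travel=[[0,0,0.001],[0,0,0.001],[0,0,0.001],[0,0,0.001],[0,0,0.001],[0,0,0.001]], twist=[[0,0,0],[0,0,0],[0,0,0],[0,0,0],[0,0,0],[0,0,0]], gripper=[0.3,0.1,0,0,0,0], newtons=40)

```text
time: 3.7
tool_pos: [0.5409, -0.0139, 0.0038]
eef_rot: [0.0, 1.0, 0.02, 0.0]
force: [-0.3, -0.1, 6.4]
width: 0.0094
```

```bash
python3 - <<'E'
from h import *
st(); plan([.54,-.014,.15],2.3);plan([.472,-.248,.15],2.3)
E
```

```text
t 3.7 p [ 0.5409 -0.0139  0.0038] yaw 2.24 z [ 7.e-04 -1.e-04 -1.e+00] F [-0.3 -0.1  6.4] M [-0.03  0.25  0.  ] w 0.0094 j [ 0.17  0.68 -0.29  1.97  0.36  0.54 -1.9 ]
travel [-0.0011, 0.0001, -0.1949] twist [0.0001, -0.0002, -0.0003] rows 2.3389408862973533 0.006635555995685578
travel [-0.1039, 0.3083, -0.1949] twist [0.0001, -0.0002, -0.0003] rows 4.550863434311215 0.006635555995685578
```

Emit:
carry_out(travel=[[0,0,-0.03],[0,0,-0.08],[0,0,-0.15],[0,0,-0.2],[0,0,-0.2],[0,0,-0.2]], twist=[[0,0,0],[0,0,0],[0,0,0],[0,0,0],[0,0,0],[0,0,0]], gripper=[0,0,0,0,0,0])

```text
time: 4.45
tool_pos: [0.5401, -0.0142, 0.1527]
eef_rot: [0.0, 1.0, 0.019, -0.0]
force: [-0.2, 0.1, -0.9]
width: 0.0091
```

```bash
python3 - <<'E'
from h import *
from scipy.optimize import least_squares
st()
for n,b in (("wrist",(125,285,435,585)),("top",(175,260,375,445))):
    c=load(n);W=world(c);m=np.zeros((400,640),bool);m[b[0]:b[1],b[2]:b[3]]=1
    # outermost rim points: top-of-wall band
    P=W[m&(W[...,2]>.066)&(W[...,2]<.08)];
    x0=np.array([.472,-.248])
    for _ in range(3):
        f=lambda p:np.hypot(P[:,0]-p[0],P[:,1]-p[1])-p[2]
        s=least_squares(f,[*x0,.0645],loss='soft_l1',f_scale=.001);x0=s.x[:2]
    e,_r=cv2.minEnclosingCircle(P[:,:2].astype(np.float32))
    Q=W[m&(W[...,2]>.028)&(W[...,2]<.045)];d=np.hypot(*(Q[:,:2]-x0).T);Q=Q[d>.078][:,:2]
    far=(Q-x0)@np.array([np.cos(.253),np.sin(.253)])
    A,B=Q[far>0],Q[far<0];v=A.mean(0)-B.mean(0)
    print(n,len(P),s.x,np.abs(s.fun).mean(),"enc",e,_r,"grips",len(A),len(B),A.mean(0),B.mean(0),"ang",np.degrees(np.arctan2(v[1],v[0])),"mid",(A.mean(0)+B.mean(0))/2,
     [np.degrees(np.arctan2(*( (q-x0).mean(0)[::-1]))) for q in (A,B)])
snap("side","side2.png")
E
python3 -c "
import cv2;a=cv2.imread('pics/side2.png')[80:280,200:440];cv2.imwrite('pics/s2c.png',cv2.resize(a,None,fx=2.5,fy=2.5))"
```

```text
t 4.45 p [ 0.5401 -0.0142  0.1527] yaw 2.23 z [-9.e-04 -2.e-04 -1.e+00] F [-0.2  0.1 -0.9] M [ 0.05 -0.   -0.01] w 0.0091 j [ 0.25  0.47 -0.4   1.83  0.23  0.88 -1.79]
wrist 1708 [ 0.4735873  -0.24623803  0.0634701 ] 0.0013084560040224672 enc (0.4731878638267517, -0.24697215855121613) 0.07342156767845154 grips 708 145 [ 0.55806698 -0.2239378 ] [ 0.38165987 -0.26168408] ang 12.077603705926926 mid [ 0.46986342 -0.24281094] [np.float64(14.78715370796508), np.float64(-170.46200147309668)]
top 220 [ 0.47187497 -0.24831411  0.0637746 ] 0.0017003666223362472 enc (0.4709200859069824, -0.24515938758850098) 0.07257632911205292 grips 109 114 [ 0.55631752 -0.22601103] [ 0.3872164  -0.26940941] ang 14.393830838025137 mid [ 0.47176696 -0.24771022] [np.float64(14.79517394325099), np.float64(-166.00793086645484)]
```

View pics/s2c.png

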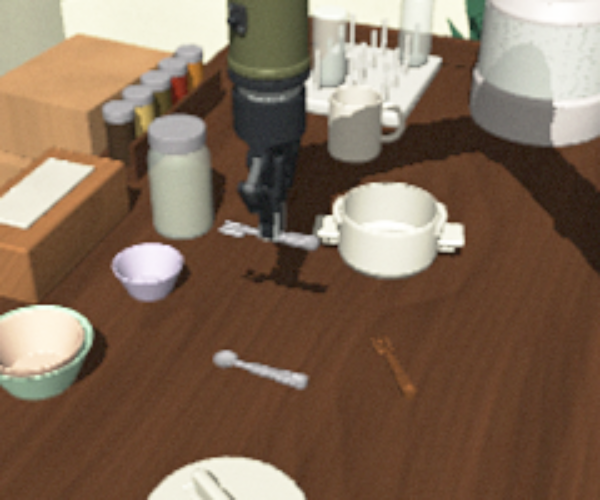

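The crop shows the fork held level in the fingers (~(270,237)), with the spoon left undisturbed. The container centre fits to about (0.472,-0.247), with the grips at 14.5°. Next I move over the container.

Emit:
carry_out(travel=[[-0.096,0.31,0],[-0.096,0.31,0],[-0.096,0.31,0],[-0.096,0.31,0],[-0.096,0.31,0],[-0.096,0.31,0],[-0.096,0.31,0]], twist=[[0,0,0],[0,0,0],[0,0,0],[0,0,0],[0,0,0],[0,0,0],[0,0,0]], gripper=[0,0,0,0,0,0,0])

```text
time: 5.38
tool_pos: [0.4783, -0.2472, 0.1528]
eef_rot: [-0.001, 1.0, 0.021, -0.0]
force: [-0.4, 0.4, -0.3]
width: 0.0092
```

```bash
python3 - <<'E'
from h import *
st();robot.read_camera("side");c=snap("wrist","w2.png");st()
plan([.4695,-.247,.010],2.3)
E
```

```text
t 5.38 p [ 0.4783 -0.2472  0.1528] yaw 2.4 z [-5.0e-04  1.3e-03 -1.0e+00] F [-0.4  0.4 -0.3] M [-0.02 -0.   -0.02] w 0.0092 j [ 0.7   0.47 -0.39  1.84  0.22  0.88 -1.33]
t 5.47 p [ 0.4784 -0.2475  0.1531] yaw 2.4 z [-1.e-04  6.e-04 -1.e+00] F [0.9 0.  0. ] M [-0.01 -0.02  0.03] w 0.0093 j [ 0.7   0.47 -0.39  1.84  0.22  0.88 -1.33]
travel [-0.0118, -0.001, 0.1909] twist [-0.0002, 0.0, 0.0006] rows 2.2946250640190122 0.009955964836123873
```

View pics/w2.png

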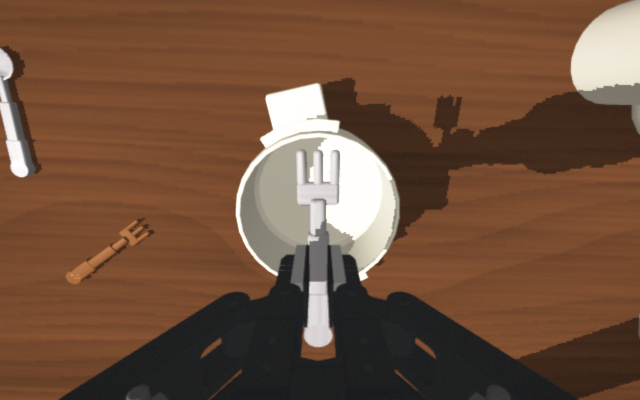

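The picture shows the fork centred laterally over the container, rim spanning columns 237–399, with tine tips at (318,152) and the tail at (318,338). I'll measure both in metric terms.

```bash
python3 - <<'E'
from h import *
from scipy.optimize import least_squares
c=load("wrist");W=world(c);v,u=np.mgrid[:400,:640]
box=(v>115)&(v<285)&(u>225)&(u<415)
P=W[box&(W[...,2]>.067)&(W[...,2]<.078)]
s=least_squares(lambda p:np.hypot(P[:,0]-p[0],P[:,1]-p[1])-p[2],[.472,-.247,.0645],loss='soft_l1',f_scale=.001)
print(len(P),s.x,np.abs(s.fun).mean())
F=W[(v>140)&(v<350)&(u>290)&(u<345)&(W[...,2]>.13)&(c["im"].min(-1)>110)]
F=F[F[:,2]<.175]
print("fork x",F[:,0].min(),F[:,0].max(),"y",F[F[:,0]>.51][:,1].mean(),F[F[:,0]<.44][:,1].mean(),"z",np.percentile(F[:,2],[5,50,95]))
G=W[(v>80)&(v<122)&(u>255)&(u<335)&(W[...,2]>.03)&(W[...,2]<.045)]
print("grip",G.mean(0),np.degrees(np.arctan2(*(G.mean(0)[:2]-s.x[:2])[::-1])))
E
```

```text
2015 [ 0.4737376  -0.24760576  0.06290134] 0.0009291576594449234
fork x 0.42583454581195934 0.5379985274826817 y -0.2461158561414774 -0.2497903456523802 z [0.15294808 0.15614105 0.15839105]
grip [ 0.55586902 -0.22765238  0.04057793] 13.655146481952832
```

Emit:
carry_out(travel=[[-0.012,0,0],[-0.012,0,0],[-0.012,0,0.06],[-0.012,0,0.12],[-0.012,0,0.16],[-0.012,0,0.175],[-0.012,0,0.183],[-0.012,0,0.188],[-0.012,0,0.191],[-0.012,0,0.192],[-0.012,0,0.192]], twist=[[0,0,0],[0,0,0],[0,0,0],[0,0,0],[0,0,0],[0,0,0],[0,0,0],[0,0,0],[0,0,0],[0,0,0],[0,0,0]], gripper=[0,0,0,0,0,0,0,0,0,0,0])

```text
time: 6.85
tool_pos: [0.469, -0.2495, 0.0096]
eef_rot: [0.0, 1.0, 0.02, 0.0]
force: [-0.1, -0.0, -0.0]
width: 0.0089
```

```bash
python3 - <<'E'
from h import *
st()
E
```

```text
t 6.85 p [ 0.469  -0.2495  0.0096] yaw 2.24 z [ 4.e-04 -2.e-04 -1.e+00] F [-0.1 -0.  -0. ] M [ 0.01 -0.01 -0.01] w 0.0089 j [ 0.63  0.66 -0.29  2.    0.35  0.53 -1.44]
```

Emit:
carry_out(travel=[[0,0,0.001],[0,0,0.002],[0,0,0.002],[0,0,0.002],[0,0,0.002],[0,0,0.002],[0,0,0.002],[0,0,-0.01],[0,0,-0.05],[0,0,-0.12],[0,0,-0.2],[0,0,-0.25]], twist=[[0,0,0],[0,0,0],[0,0,0],[0,0,0],[0,0,0],[0,0,0],[0,0,0],[0,0,0],[0,0,0],[0,0,0],[0,0,0],[0,0,0]], gripper=[0,0,0.15,0.25,0.3,0.3,0.3,0.3,0.3,0.3,0.3,0.3])

```text
time: 8.35
tool_pos: [0.4694, -0.2495, 0.2004]
eef_rot: [0.001, 1.0, 0.02, 0.002]
force: [0.0, -0.1, -1.3]
width: 0.0254
```

```bash
python3 - <<'E'
from h import *
st();c=snap("wrist","w3.png");a=cv2.imread("pics/w3.png");cv2.imwrite("pics/w3c.png",a)
plan([.4715,.2663,.26],147.2);plan([.43,.0,.26],75)
E
```

```text
t 8.35 p [ 0.4694 -0.2495  0.2004] yaw 2.25 z [ 0.0031 -0.0015 -1.    ] F [ 0.  -0.1 -1.3] M [-0.05 -0.02 -0.  ] w 0.0254 j [ 0.73  0.41 -0.42  1.79  0.2   0.98 -1.3 ]
travel [0.0281, -0.6876, -0.0771] twist [0.0038, 0.0008, -0.8052] rows 8.309485327857765 13.547192109375475
travel [-0.0412, -0.335, -0.0761] twist [0.0028, -0.0012, -0.4041] rows 4.151400666083474 6.799147554190529
```

View pics/w3c.png

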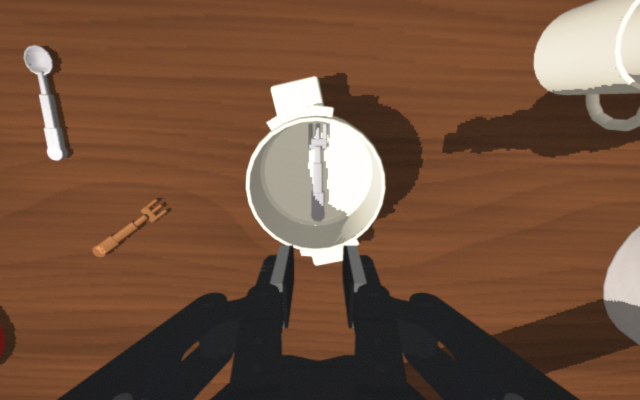

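The fork lies inside the container, tines at (318,128) and tail at (317,218), and everything else is undisturbed. Next is the lid.

Emit:
carry_out(travel=[[0.028,-0.688,-0.077],[0.028,-0.688,-0.077],[0.028,-0.688,-0.077],[0.028,-0.688,-0.077],[0.028,-0.688,-0.077],[0.028,-0.688,-0.077],[0.028,-0.688,-0.077],[0.028,-0.688,-0.077],[0.028,-0.688,-0.077],[0.028,-0.688,-0.077],[0.028,-0.688,-0.077],[0.028,-0.688,-0.077]], twist=[[0.003,0,-0.805],[0.003,0,-0.805],[0.003,0,-0.805],[0.003,0,-0.805],[0.003,0,-0.805],[0.003,0,-0.805],[0.003,0,-0.805],[0.003,0,-0.805],[0.003,0,-0.805],[0.003,0,-0.805],[0.003,0,-0.805],[0.003,0,-0.805]], gripper=[0.6,0.6,0.6,0.6,0.6,0.6,0.6,0.6,0.6,0.6,0.6,0.6])

```text
time: 9.9
tool_pos: [0.4694, 0.2669, 0.2548]
eef_rot: [-0.003, 0.41, 0.912, -0.0]
force: [0.0, -0.1, -0.1]
width: 0.0513
```

```bash
python3 - <<'E'
from h import *
st();plan([.4715,.2663,.25],147.2)
E
```

```text
t 9.9 p [0.4694 0.2669 0.2548] yaw 131.53 z [-0.006   0.0021 -1.    ] F [ 0.  -0.1 -0.1] M [-0.07  0.02 -0.04] w 0.0513 j [ 0.13  0.53 -1.11  1.68  0.49  1.25 -0.36]
travel [-0.0025, 0.0016, 0.0064] twist [-0.0007, -0.0019, -0.0871] rows 0.08421712162695333 1.4649926830007034
```

Emit:
carry_out(travel=[[-0.0025,0.0016,0],[-0.0025,0.0016,0],[-0.0025,0.0016,0],[-0.0025,0.0016,0]], twist=[[0,-0.002,-0.087],[0,-0.002,-0.087],[0,-0.002,-0.087],[0,-0.002,-0.087]], gripper=[0.6,0.6,0.6,0.6])

```text
time: 10.4
tool_pos: [0.4717, 0.2662, 0.2546]
eef_rot: [-0.0, 0.286, 0.958, -0.001]
force: [0.2, 1.0, 0.2]
width: 0.0516
```

```bash
python3 - <<'E'
from h import *
robot.read_camera("side");st();c=snap("wrist","w4.png");W=world(c);st()
t=load("top");Wt=world(t);v,u=np.mgrid[:400,:640]
m0=(np.hypot(W[...,0]-.4715,W[...,1]-.2663)<.1)&(c["im"].min(-1)>60)
for n,WW,m in(("wr",W,m0),("top",Wt,(np.hypot(Wt[...,0]-.4715,Wt[...,1]-.2663)<.1))):
    B=WW[m&(WW[...,2]>.043)&(WW[...,2]<.056)]
    r=cv2.minAreaRect((B[:,:2]*1000).astype(np.float32))
    mu=B[:,:2].mean(0);a=np.linalg.eigh(np.cov((B[:,:2]-mu).T))[1][:,1]
    print(n,len(B),"bar mean",mu,"rect",r,"pca",np.degrees(np.arctan2(a[1],a[0])),"z",np.median(B[:,2]))
    D=WW[m&(WW[...,2]>.017)&(WW[...,2]<.03)]
    e,rr=cv2.minEnclosingCircle(D[:,:2].astype(np.float32));print("disc",len(D),e,rr,np.median(D[:,2]))
E
```

```text
t 10.45 p [0.4717 0.2663 0.2547] yaw 146.73 z [-0.0012 -0.0017 -1.    ] F [ 0.2 -0.1  0.8] M [ 0.02 -0.04  0.02] w 0.0511 j [ 0.16  0.56 -1.18  1.67  0.54  1.28 -0.14]
t 10.5 p [0.4717 0.2663 0.2547] yaw 146.75 z [-0.0012 -0.0017 -1.    ] F [ 0.1  0.2 -0.3] M [ 0.04 -0.02 -0.  ] w 0.051 j [ 0.16  0.56 -1.18  1.67  0.54  1.28 -0.14]
wr 925 bar mean [0.46999836 0.26944072] rect ((471.5566711425781, 268.1240234375), (13.270795822143555, 94.32361602783203), 57.151023864746094) pca 147.24926477948298 z 0.049207059889787574
disc 11547 (0.47269049286842346, 0.26774662733078003) 0.08121273666620255 0.02381151627138911
top 152 bar mean [0.47195553 0.2658848 ] rect ((471.8358459472656, 266.7637023925781), (14.594477653503418, 95.08283233642578), 57.72879409790039) pca 147.2946307225617 z 0.047877474299946376
disc 1975 (0.4719502925872803, 0.2667217254638672) 0.0808410719037056 0.022398145558002236
```

View pics/w4.png

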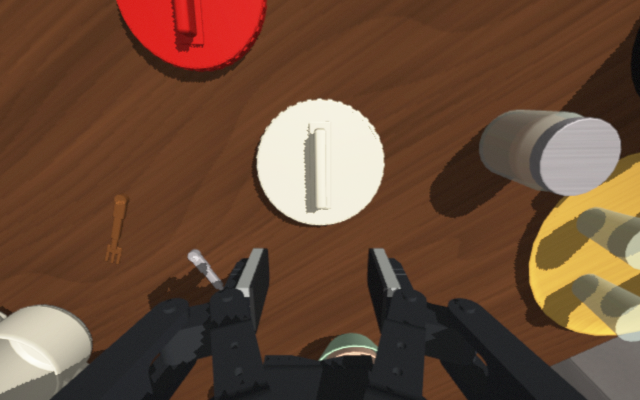

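The picture shows the bar upright and centred between the jaw lines (column ~320), parallel to the tool x.

```bash
python3 - <<'E'
from h import *
plan([.4717,.267,.07],147.2);plan([.4717,.267,.031],147.2)
E
```

```text
travel [0.0005, 0.0013, 0.2462] twist [-0.0006, -0.0, -0.0025] rows 2.9548170101094686 0.04387850604245797
travel [0.0005, 0.0014, 0.2982] twist [-0.0006, -0.0, -0.0025] rows 3.5788135433040145 0.04387850604245797
```

Emit:
carry_out(travel=[[0.0005,0.0014,0.1],[0.0005,0.0014,0.18],[0.0005,0.0014,0.24],[0.0005,0.0014,0.25],[0.0005,0.0014,0.27],[0.0005,0.0014,0.29],[0.0005,0.0014,0.298],[0.0005,0.0014,0.298],[0.0005,0.0014,0.298]], twist=[[0,0,-0.0025],[0,0,-0.0025],[0,0,-0.0025],[0,0,-0.0025],[0,0,-0.0025],[0,0,-0.0025],[0,0,-0.0025],[0,0,-0.0025],[0,0,-0.0025]], gripper=[0.6,0.6,0.6,0.6,0.6,0.6,0.6,0.6,0.6])

```text
time: 11.62
tool_pos: [0.472, 0.2674, 0.0316]
eef_rot: [-0.0, 0.282, 0.959, -0.001]
force: [-0.4, 0.7, 0.2]
width: 0.0511
```

```bash
python3 - <<'E'
from h import *
st();plan([.4717,.267,.031],147.2)
E
```

```text
t 11.62 p [0.472  0.2674 0.0316] yaw 147.26 z [-6.e-04 -9.e-04 -1.e+00] F [-0.4  0.7  0.2] M [-0.01  0.04 -0.03] w 0.0511 j [ 0.01  0.8  -0.95  1.94  0.86  0.87 -0.41]
travel [0.0, -0.0007, 0.0008] twist [-0.0004, -0.0, 0.0004] rows 0.0126875750701679 0.008434183285608098
```

Emit:
carry_out(travel=[[0,0,0],[0,0,0],[0,0,0],[0,0,0],[0,0,0],[0,0,0],[0,0,0]], twist=[[0,0,0],[0,0,0],[0,0,0],[0,0,0],[0,0,0],[0,0,0],[0,0,0]], gripper=[0.45,0.3,0.15,0,0,0,0], newtons=70)

```text
time: 12.5
tool_pos: [0.4719, 0.2672, 0.0314]
eef_rot: [-0.0, 0.282, 0.959, -0.001]
force: [-0.7, -1.1, 6.3]
width: 0.0123
```

```bash
python3 - <<'E'
from h import *
st();plan([.4717,.267,.2],147.2);plan([.473,-.2475,.2],79.5)
c=load("wrist")
E
```

```text
t 12.5 p [0.4719 0.2672 0.0314] yaw 147.26 z [-9.0e-04 -1.3e-03 -1.0e+00] F [-0.7 -1.1  6.3] M [-0.18  0.14  0.04] w 0.0123 j [ 0.01  0.8  -0.95  1.94  0.86  0.87 -0.41]
travel [0.0, -0.0007, -0.2248] twist [-0.0005, -0.0, 0.0004] rows 2.697046743383195 0.0102798457648071
travel [-0.3724, -0.5768, -0.2239] twist [-0.0004, 0.0003, 0.3765] rows 8.666169362447881 6.333639995828494
```

Emit:
carry_out(travel=[[0,0,-0.02],[0,0,-0.06],[0,0,-0.13],[0,0,-0.2],[0,0,-0.225],[0,0,-0.225]], twist=[[0,0,0],[0,0,0],[0,0,0],[0,0,0],[0,0,0],[0,0,0]], gripper=[0,0,0,0,0,0])

```text
time: 13.25
tool_pos: [0.4722, 0.2675, 0.2007]
eef_rot: [0.0, 0.282, 0.959, -0.0]
force: [1.1, -0.4, -1.8]
width: 0.0124
```

```bash
python3 - <<'E'
from h import *
st();plan([.473,-.2475,.2],79.5)
E
```

```text
t 13.25 p [0.4722 0.2675 0.2007] yaw 147.25 z [ 5.e-04 -9.e-04 -1.e+00] F [ 1.1 -0.4 -1.8] M [-0.02 -0.01 -0.03] w 0.0124 j [ 0.13  0.61 -1.14  1.76  0.6   1.17 -0.19]
travel [-0.3724, -0.5769, 0.0016] twist [0.0, 0.0003, 0.3764] rows 8.240074263366465 6.331935385673662
```

Emit:
carry_out(travel=[[-0.025,-0.038,0],[-0.056,-0.086,0],[-0.093,-0.144,0],[-0.13,-0.202,0],[-0.168,-0.26,0],[-0.205,-0.317,0],[-0.242,-0.375,0],[-0.279,-0.433,0],[-0.317,-0.49,0],[-0.348,-0.54,0],[-0.3725,-0.577,0],[-0.3725,-0.577,0]], twist=[[0,0,0.02],[0,0,0.055],[0,0,0.09],[0,0,0.13],[0,0,0.17],[0,0,0.21],[0,0,0.25],[0,0,0.29],[0,0,0.32],[0,0,0.35],[0,0,0.3765],[0,0,0.3765]], gripper=[0,0,0,0,0,0,0,0,0,0,0,0])

```text
time: 14.75
tool_pos: [0.472, -0.2504, 0.1989]
eef_rot: [-0.001, 0.771, 0.637, -0.002]
force: [0.4, 0.2, -1.0]
width: 0.0123
```

```bash
python3 - <<'E'
from h import *
st();robot.read_camera("side");robot.read_camera("side");st();snap("wrist","w5.png");snap("top","t5.png");st()
E
```

```text
t 14.75 p [ 0.472  -0.2504  0.1989] yaw 79.16 z [-3.8e-03 -6.0e-04 -1.0e+00] F [ 0.4  0.2 -1. ] M [ 0.02  0.02 -0.05] w 0.0123 j [ 1.02  0.5  -0.88  1.78  0.44  1.07 -0.21]
t 14.85 p [ 0.4728 -0.2469  0.1997] yaw 79.54 z [-2.6e-03  2.0e-04 -1.0e+00] F [-0.3  0.1 -1.3] M [ 0.05 -0.05 -0.04] w 0.0124 j [ 1.01  0.5  -0.88  1.78  0.44  1.07 -0.21]
t 14.95 p [ 0.4731 -0.2461  0.2003] yaw 79.65 z [-1.8e-03 -5.0e-04 -1.0e+00] F [-0.7  0.4 -0.4] M [0.04 0.01 0.04] w 0.0126 j [ 1.01  0.5  -0.88  1.78  0.44  1.07 -0.21]
```

View pics/w5.png

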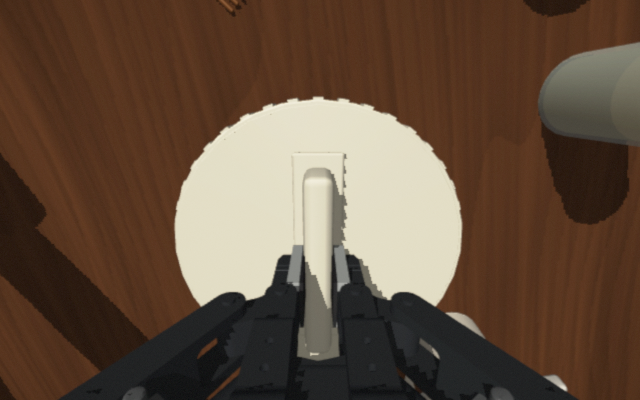

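The lid is held level, with the bar gripped at its middle and aligned with the tool axis. I'll check the lid centre relative to the TCP.

```bash
python3 - <<'E'
from h import *
from scipy.optimize import least_squares
st()
for n in("wrist","top"):
    c=load(n);W=world(c);d=np.hypot(W[...,0]-.473,W[...,1]+.2465)
    D=W[(d<.088)&(W[...,2]>.182)&(W[...,2]<.2)&(c["im"].min(-1)>90)]
    e,r=cv2.minEnclosingCircle(D[:,:2].astype(np.float32))
    A=np.c_[D[:,:2]-D[:,:2].mean(0),np.ones(len(D))];pl=np.linalg.lstsq(A,D[:,2],rcond=None)[0]
    B=W[(d<.06)&(W[...,2]>.212)&(W[...,2]<.224)&(c["im"].min(-1)>90)]
    # hull points circle fit
    h=cv2.convexHull(D[:,:2].astype(np.float32))[:,0];
    s=least_squares(lambda p:np.hypot(*(h-p).T)-.08,e,loss='soft_l1',f_scale=.001)
    print(n,len(D),"enc",e,r,"fit",s.x,np.abs(s.fun).mean(),"z",np.median(D[:,2]),"tilt",pl[:2],len(B))
E
```

```text
t 14.95 p [ 0.4731 -0.2461  0.2003] yaw 79.65 z [-1.8e-03 -5.0e-04 -1.0e+00] F [-0.7  0.4 -0.4] M [0.04 0.01 0.04] w 0.0126 j [ 1.01  0.5  -0.88  1.78  0.44  1.07 -0.21]
wrist 41739 enc (0.4742542505264282, -0.24347122013568878) 0.0811007171869278 fit [ 0.47386407 -0.24517815] 0.0005891705839477387 z 0.19188400753694643 tilt [-0.00201876 -0.00085387] 4924
top 1810 enc (0.47316354513168335, -0.2460704743862152) 0.08097156137228012 fit [ 0.4728948  -0.24586048] 0.00053764189166668 z 0.19123839620036154 tilt [-8.75301493e-05 -4.22841804e-03] 93
```

```bash
python3 - <<'E'
from h import *
plan([.4725,-.2484,.098],79.5)
E
```

```text
travel [-0.003, -0.0, 0.1363] twist [-0.0005, 0.0003, 0.0008] rows 1.6364836127618787 0.017142381598595227
```

Emit:
carry_out(travel=[[-0.003,0,0.02],[-0.003,0,0.06],[-0.003,0,0.1],[-0.003,0,0.125],[-0.003,0,0.136],[-0.003,0,0.136],[-0.003,0,0.136],[-0.003,0,0.136]], twist=[[0,0,0],[0,0,0],[0,0,0],[0,0,0],[0,0,0],[0,0,0],[0,0,0],[0,0,0]], gripper=[0,0,0,0,0,0,0,0])

```text
time: 15.95
tool_pos: [0.4728, -0.2502, 0.0992]
eef_rot: [0.001, 0.769, 0.639, -0.001]
force: [-0.3, -0.6, -0.9]
width: 0.0123
```

```bash
python3 - <<'E'
from h import *
st();plan([.4725,-.2484,.085],79.5)
E
```

```text
t 15.95 p [ 0.4728 -0.2502  0.0992] yaw 79.5 z [-3.0e-04 -2.1e-03 -1.0e+00] F [-0.3 -0.6 -0.9] M [ 0.02 -0.02  0.01] w 0.0123 j [ 0.95  0.62 -0.79  1.91  0.58  0.86 -0.33]
travel [0.0023, -0.0009, 0.0189] twist [0.0, 0.0007, -0.0] rows 0.2292027333670961 0.011446159656110125
```

Emit:
carry_out(travel=[[0,0,0],[0,0,0]], twist=[[0,0,0],[0,0,0]], gripper=[0,0])

```text
time: 16.2
tool_pos: [0.4725, -0.2502, 0.0987]
eef_rot: [0.0, 0.769, 0.639, -0.001]
force: [0.5, -0.4, -1.3]
width: 0.0124
```

```bash
python3 - <<'E'
from h import *
st();plan([.4725,-.2484,.085],79.5);c=snap("top")
from scipy.optimize import least_squares
W=world(c);d=np.hypot(W[...,0]-.473,W[...,1]+.2465)
D=W[(d<.088)&(W[...,2]>.08)&(W[...,2]<.098)&(c["im"].min(-1)>90)]
h=cv2.convexHull(D[:,:2].astype(np.float32))[:,0]
s=least_squares(lambda p:np.hypot(*(h-p).T)-.08,[.473,-.247],loss='soft_l1',f_scale=.001);print(s.x,np.median(D[:,2]))
G=W[(d>.08)&(d<.102)&(W[...,2]>.03)&(W[...,2]<.046)&(c["im"].min(-1)>90)]
print(len(G),sorted(np.degrees(np.arctan2(G[:,1]+.2484,G[:,0]-.4725)).round(0)))
E
```

```text
t 16.2 p [ 0.4725 -0.2502  0.0987] yaw 79.49 z [-0.0011 -0.0017 -1.    ] F [ 0.5 -0.4 -1.3] M [ 0.01 -0.01  0.  ] w 0.0124 j [ 0.95  0.62 -0.79  1.91  0.58  0.86 -0.33]
travel [0.0024, -0.0004, 0.0183] twist [-0.0003, 0.0006, -0.0] rows 0.22167772491815127 0.010935659180077148
[ 0.47224952 -0.25004079] 0.08999927474142977
169 [np.float64(-180.0), np.float64(-180.0), np.float64(-180.0), np.float64(-179.0), np.float64(-178.0), np.float64(-178.0), np.float64(-178.0), np.float64(-178.0), np.float64(-178.0), np.float64(-177.0), np.float64(-177.0), np.float64(-177.0), np.float64(-177.0), np.float64(-177.0), np.float64(-176.0), np.float64(-176.0), np.float64(-176.0), np.float64(-176.0), np.float64(-175.0), np.float64(-175.0), np.float64(-175.0), np.float64(-175.0), np.float64(-174.0), np.float64(-174.0), np.float64(-174.0), np.float64(-174.0), np.float64(-174.0), np.float64(-174.0), np.float64(-173.0), np.float64(-172.0), np.float64(-172.0), np.float64(-172.0), np.float64(-172.0), np.float64(-171.0), np.float64(-171.0), np.float64(-171.0), np.float64(-171.0), np.float64(-170.0), np.float64(
[... 1764 characters left out ...]
oat64(15.0), np.float64(16.0), np.float64(16.0), np.float64(17.0), np.float64(18.0), np.float64(18.0), np.float64(19.0), np.float64(19.0), np.float64(19.0), np.float64(20.0), np.float64(20.0), np.float64(21.0), np.float64(21.0), np.float64(21.0), np.float64(21.0), np.float64(22.0), np.float64(23.0), np.float64(23.0), np.float64(23.0), np.float64(24.0), np.float64(24.0), np.float64(24.0), np.float64(25.0), np.float64(26.0), np.float64(26.0), np.float64(26.0), np.float64(27.0), np.float64(27.0), np.float64(27.0), np.float64(27.0), np.float64(28.0), np.float64(28.0), np.float64(29.0), np.float64(29.0), np.float64(29.0), np.float64(178.0), np.float64(179.0), np.float64(180.0), np.float64(180.0)]
```

Emit:
carry_out(travel=[[0.0024,0,0],[0.0024,0,0.004],[0.0024,0,0.008],[0.0024,0,0.012],[0.0024,0,0.016],[0.0024,0,0.018],[0.0024,0,0.018],[0.0024,0,0.018]], twist=[[0,0.0005,0],[0,0.0005,0],[0,0.0005,0],[0,0.0005,0],[0,0.0005,0],[0,0.0005,0],[0,0.0005,0],[0,0.0005,0]], gripper=[0,0,0,0,0,0,0,0])

```text
time: 17.25
tool_pos: [0.4728, -0.2483, 0.0851]
eef_rot: [-0.0, 0.769, 0.639, -0.0]
force: [-0.0, 0.2, -1.3]
width: 0.0125
```

```bash
python3 - <<'E'
from h import *
st()
E
```

```text
t 17.25 p [ 0.4728 -0.2483  0.0851] yaw 79.5 z [-1.e-03  1.e-04 -1.e+00] F [-0.   0.2 -1.3] M [ 0.03 -0.02 -0.03] w 0.0125 j [ 0.93  0.63 -0.78  1.92  0.6   0.83 -0.35]
```

Emit:
carry_out(travel=[[0,0,0.001],[0,0,0.002],[0,0,0.0022],[0,0,0.0022]], twist=[[0,0,0],[0,0,0],[0,0,0],[0,0,0]], gripper=[0,0,0,0])

```text
time: 17.75
tool_pos: [0.4727, -0.2484, 0.0835]
eef_rot: [-0.0, 0.769, 0.639, -0.0]
force: [-0.6, 0.8, 0.9]
width: 0.0121
```

```bash
python3 - <<'E'
from h import *
st()
E
```

```text
t 17.75 p [ 0.4727 -0.2484  0.0835] yaw 79.49 z [-0.0011  0.     -1.    ] F [-0.6  0.8  0.9] M [ 0.04  0.11 -0.04] w 0.0121 j [ 0.93  0.64 -0.77  1.92  0.6   0.83 -0.35]
```

The lid is seated: TCP z 0.0835 against 0.083 expected, with light contact. Now I turn clockwise.

Emit:
carry_out(travel=[[0,0,0],[0,0,0],[0,0,0],[0,0,0],[0,0,0],[0,0,0],[0,0,0],[0,0,0],[0,0,0],[0,0,0],[0,0,0],[0,0,0]], twist=[[0,0,0.02],[0,0,0.05],[0,0,0.08],[0,0,0.11],[0,0,0.14],[0,0,0.17],[0,0,0.2],[0,0,0.23],[0,0,0.26],[0,0,0.29],[0,0,0.305],[0,0,0.305]], gripper=[0,0,0,0,0,0,0,0,0,0,0,0])

```text
time: 19.25
tool_pos: [0.4729, -0.2483, 0.0834]
eef_rot: [-0.0, 0.977, 0.213, -0.0]
force: [0.9, -0.2, 0.4]
width: 0.012
```

```bash
cat >> h.py <<'E'
def grips():
    c=snap("top");W=world(c);d=np.hypot(W[...,0]-.4723,W[...,1]+.2484)
    m=(W[...,2]>.028)&(W[...,2]<.046)&(c["im"].min(-1)>70)&(d>.083)&(d<.103)
    A,B=[W[m&((W[...,0]>.4723)==k)][:,:2] for k in(True,False)]
    v=A.mean(0)-B.mean(0);print("grips",len(A),len(B),A.mean(0),B.mean(0),"ang",np.degrees(np.arctan2(v[1],v[0])))
E
python3 - <<'E'
from h import *
st();grips()
E
```

```text
t 19.25 p [ 0.4729 -0.2483  0.0834] yaw 24.65 z [-8.e-04 -0.e+00 -1.e+00] F [ 0.9 -0.2  0.4] M [ 0.09 -0.08 -0.07] w 0.012 j [ 0.77  0.57 -0.5   1.93  0.4   0.74 -1.1 ]
grips 63 89 [ 0.56019257 -0.22349378] [ 0.38496277 -0.27027408] ang 14.947398112361615
```

Container not dragged (grips still ≈14.9°). I turn slowly towards the stop, watching the moment.

Emit:
carry_out(travel=[[0,0,0],[0,0,0],[0,0,0],[0,0,0],[0,0,0]], twist=[[0,0,0.012],[0,0,0.024],[0,0,0.036],[0,0,0.046],[0,0,0.046]], gripper=[0,0,0,0,0])

```text
time: 19.92
tool_pos: [0.4728, -0.2483, 0.0834]
eef_rot: [-0.0, 0.99, 0.142, -0.001]
force: [-0.2, 0.7, 2.0]
width: 0.0123
```

```bash
python3 - <<'E'
from h import *
st();grips()
E
```

```text
t 19.93 p [ 0.4728 -0.2483  0.0834] yaw 16.28 z [-0.0011  0.     -1.    ] F [-0.2  0.7  2. ] M [ 0.14  0.01 -0.13] w 0.0123 j [ 0.74  0.57 -0.46  1.93  0.36  0.73 -1.22]
grips 65 88 [ 0.55998244 -0.22337162] [ 0.38476981 -0.27023107] ang 14.97295303868635
```

Emit:
carry_out(travel=[[0,0,0],[0,0,0],[0,0,0],[0,0,0]], twist=[[0,0,0.004],[0,0,0.008],[0,0,0.01],[0,0,0.01]], gripper=[0,0,0,0])

```text
time: 20.48
tool_pos: [0.4727, -0.2483, 0.0834]
eef_rot: [-0.0, 0.992, 0.126, -0.001]
force: [-0.4, -0.2, 3.1]
width: 0.0121
```

```bash
python3 - <<'E'
from h import *
st();grips()
E
```

```text
t 20.48 p [ 0.4727 -0.2483  0.0834] yaw 14.51 z [-1.1e-03  1.0e-04 -1.0e+00] F [-0.4 -0.2  3.1] M [ 0.14 -0.06  0.08] w 0.0121 j [ 0.74  0.57 -0.45  1.93  0.36  0.73 -1.24]
grips 64 90 [ 0.56026972 -0.22388214] [ 0.38488077 -0.27014699] ang 14.777124487438705
```

Emit:
carry_out(travel=[[0,0,0],[0,0,0],[0,0,0],[0,0,0]], twist=[[0,0,0.003],[0,0,0.006],[0,0,0.008],[0,0,0.008]], gripper=[0,0,0,0])

```text
time: 21.02
tool_pos: [0.4728, -0.2484, 0.0834]
eef_rot: [-0.0, 0.994, 0.114, -0.001]
force: [0.4, -0.2, 4.2]
width: 0.0124
```

```bash
python3 - <<'E'
from h import *
st();grips();print(*[robot.sense()["ft_torque"].round(3)])
E
```

```text
t 21.02 p [ 0.4728 -0.2484  0.0834] yaw 13.07 z [-0.0011  0.     -1.    ] F [ 0.4 -0.2  4.2] M [0.18 0.02 0.1 ] w 0.0124 j [ 0.73  0.56 -0.44  1.93  0.35  0.73 -1.26]
grips 66 89 [ 0.56006201 -0.22389361] [ 0.3850169  -0.27043711] ang 14.890096825356759
[0.193 0.022 0.089]
```

Emit:
carry_out(travel=[[0,0,-0.0005],[0,0,-0.0005],[0,0,-0.0005],[0,0,-0.0005]], twist=[[0,0,0.004],[0,0,0.008],[0,0,0.01],[0,0,0.01]], gripper=[0,0,0,0])

```text
time: 21.58
tool_pos: [0.4726, -0.2481, 0.0836]
eef_rot: [-0.0, 0.995, 0.098, -0.001]
force: [0.3, 1.1, -0.4]
width: 0.0118
```

```bash
python3 - <<'E'
from h import *
st();grips()
c=snap("wrist");W=world(c);d=np.hypot(W[...,0]-.4723,W[...,1]+.2484)
B=W[(d<.06)&(W[...,2]>.094)&(W[...,2]<.107)&(c["im"].min(-1)>70)]
mu=B[:,:2].mean(0);a=np.linalg.eigh(np.cov((B[:,:2]-mu).T))[1][:,1];print("bar",len(B),mu,np.degrees(np.arctan2(a[1],a[0])))
m=(d>.083)&(d<.104)&(W[...,2]>.028)&(W[...,2]<.046)&(W[...,0]>.52)&(c["im"].min(-1)>70);G=W[m]
print("front grip",len(G),G.mean(0) if len(G) else "", np.degrees(np.arctan2(*(G.mean(0)[:2]-[.4725,-.2484])[::-1])))
if len(G)>50: print(cv2.minAreaRect((G[:,:2]*1000).astype(np.float32)))
E
```

```text
t 21.57 p [ 0.4726 -0.2481  0.0836] yaw 11.28 z [-1.6e-03  4.0e-04 -1.0e+00] F [ 0.3  1.1 -0.4] M [ 0.32 -0.01  0.07] w 0.0118 j [ 0.73  0.56 -0.43  1.93  0.35  0.73 -1.29]
grips 65 88 [ 0.56020904 -0.22526145] [ 0.3850254 -0.2704029] ang 14.44967808614936
bar 5200 [ 0.48137802 -0.24722134] -168.53447051836136
front grip 2355 [ 0.55989033 -0.22635948  0.04047167] 14.155239566305653
((559.23486328125, -226.38723754882812), (18.35477066040039, 45.91178894042969), 12.829147338867188)
```

```bash
python3 - <<'E'
from h import *
c=load("top");v,u=np.mgrid[:400,:640]
ray=np.stack([(u-c["cx"])/c["f"],(v-c["cy"])/c["f"],np.ones(u.shape)],-1)@c["T"][:3,:3].T
k=(.04-c["T"][2,3])/ray[...,2];P=(c["T"][:3,3]+k[...,None]*ray)[...,:2]
def g(im,n):
    P0=np.array([.4723,-.2484]);d=np.hypot(*np.moveaxis(P-P0,-1,0));a=np.degrees(np.arctan2(P[...,1]-P0[1],P[...,0]-P0[0]))
    m=(d>.087)&(d<.106)&(im.min(-1)>110)
    A=P[m&(abs(a-14)<25)];B=P[m&(abs((a-194+180)%360-180)<25)]
    x=A.mean(0)-B.mean(0);print(n,len(A),len(B),A.mean(0),B.mean(0),np.degrees(np.arctan2(x[1],x[0])))
g(cv2.imread("pics/top1.png"),"start");g(cv2.imread("pics/t5.png"),"t5");g(c["im"],"now")
w=load("wrist");cv2.imwrite("pics/w6.png",w["im"][...,::-1])
E
```

```text
start 62 79 [ 0.56039468 -0.22366534] [ 0.38194044 -0.26923055] 14.32344961930971
t5 120 81 [ 0.56488714 -0.23652319] [ 0.38174191 -0.26919645] 10.115198671685267
now 68 83 [ 0.56067953 -0.22731153] [ 0.38158193 -0.26864703] 12.996219992191085
```

View pics/w6.png

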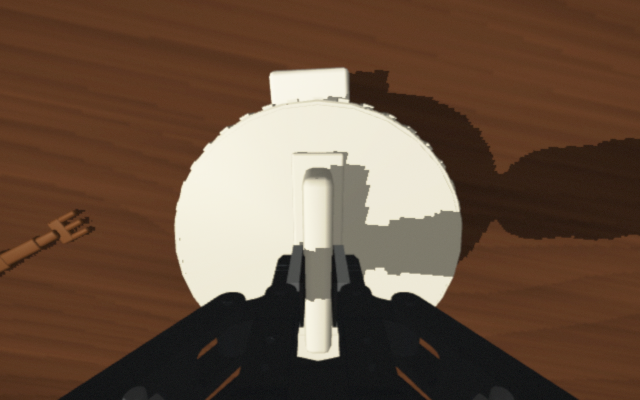

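The picture shows the front grip centred at about (309,86) and the bar along column 317, so the bar is within about 3° of the grips. The container has just started to turn (14.3°→13.0°), which suggests the stop has been met. I'll make one small extra turn to confirm.

Emit:
carry_out(travel=[[0,0,0],[0,0,0],[0,0,0]], twist=[[0,0,0.004],[0,0,0.008],[0,0,0.008]], gripper=[0,0,0])

```text
time: 22.05
tool_pos: [0.4726, -0.2485, 0.0837]
eef_rot: [-0.0, 0.996, 0.085, -0.001]
force: [0.2, 0.7, -1.2]
width: 0.0125
```

```bash
cat > g.py <<'E'
from h import *
def run():
    c=snap("top");v,u=np.mgrid[:400,:640]
    ray=np.stack([(u-c["cx"])/c["f"],(v-c["cy"])/c["f"],np.ones(u.shape)],-1)@c["T"][:3,:3].T
    k=(.04-c["T"][2,3])/ray[...,2];P=(c["T"][:3,3]+k[...,None]*ray)[...,:2]
    P0=np.array([.4723,-.2484]);d=np.hypot(*np.moveaxis(P-P0,-1,0));a=np.degrees(np.arctan2(P[...,1]-P0[1],P[...,0]-P0[0]))
    m=(d>.087)&(d<.106)&(c["im"].min(-1)>110)
    A=P[m&(abs(a-14)<25)];B=P[m&(abs((a-194+180)%360-180)<25)]
    x=A.mean(0)-B.mean(0);print("top",len(A),len(B),A.mean(0),B.mean(0),np.degrees(np.arctan2(x[1],x[0])))
    c=snap("wrist");W=world(c);d=np.hypot(W[...,0]-.4723,W[...,1]+.2484)
    G=W[(d>.08)&(d<.104)&(W[...,2]>.028)&(W[...,2]<.046)&(W[...,0]>.52)&(c["im"].min(-1)>70)]
    r=cv2.minAreaRect((G[:,:2]*1000).astype(np.float32));print("wrist grip",r)
E
python3 - <<'E'
from g import *
M=[]
st();run()
for _ in range(4): robot.read_camera("side");s=robot.sense();M.append([s["ft_torque"][2],s["force"][2]])
print(np.mean(M,0),np.std(M,0))
E
```

```text
t 22.05 p [ 0.4726 -0.2485  0.0837] yaw 9.81 z [-0.0014 -0.     -1.    ] F [ 0.2  0.7 -1.2] M [0.05 0.03 0.06] w 0.0125 j [ 0.72  0.56 -0.43  1.93  0.34  0.73 -1.31]
top 67 84 [ 0.5611517 -0.2293601] [ 0.38125877 -0.26770779] 12.033597967958768
wrist grip ((559.5733642578125, -229.0334930419922), (18.73980140686035, 45.87975311279297), 11.366856575012207)
[ 0.01665968 -0.8547943 ] [0.02374093 0.4191003 ]
```

The container now follows the tool one-to-one (grip 12.8°→11.4° for a tool turn of 1.5°), so the stop is reached, with the bar within about 1.5° of the grips. Releasing.

Emit:
carry_out(travel=[[0,0,0.0005],[0,0,0.0005],[0,0,0.0005],[0,0,0.0005],[0,0,0.0005],[0,0,0.0005],[0,0,-0.02],[0,0,-0.06],[0,0,-0.12],[0,0,-0.18],[0,0,-0.22],[0,0,-0.22]], twist=[[0,0,0],[0,0,0],[0,0,0],[0,0,0],[0,0,0],[0,0,0],[0,0,0],[0,0,0],[0,0,0],[0,0,0],[0,0,0],[0,0,0]], gripper=[0.1,0.2,0.3,0.4,0.45,0.45,0.45,0.45,0.45,0.45,0.45,0.45])

```text
time: 23.85
tool_pos: [0.4742, -0.2485, 0.2522]
eef_rot: [0.001, 0.996, 0.086, 0.002]
force: [0.3, -0.1, -0.1]
width: 0.0385
```

```bash
python3 - <<'E'
from g import *
st();run()
w=load("wrist");cv2.imwrite("pics/w7.png",w["im"][...,::-1]);W=world(w);d=np.hypot(W[...,0]-.4725,W[...,1]+.2484)
B=W[(d<.06)&(W[...,2]>.094)&(W[...,2]<.107)&(w["im"].min(-1)>70)]
r=cv2.minAreaRect((B[:,:2]*1000).astype(np.float32));print("bar",len(B),r)
D=W[(d<.078)&(W[...,2]>.065)&(W[...,2]<.085)&(w["im"].min(-1)>70)];A=np.c_[D[:,:2]-D[:,:2].mean(0),np.ones(len(D))]
print("lid plane",np.linalg.lstsq(A,D[:,2],rcond=None)[0])
E
```

```text
t 23.85 p [ 0.4742 -0.2485  0.2522] yaw 9.84 z [ 0.0039 -0.0026 -1.    ] F [ 0.3 -0.1 -0.1] M [0.   0.01 0.05] w 0.0385 j [ 0.79  0.37 -0.51  1.7   0.2   1.11 -1.18]
top 68 83 [ 0.56127412 -0.22945263] [ 0.38118924 -0.26742464] 11.906753768143478
wrist grip ((559.3817138671875, -228.5783233642578), (18.30780601501465, 45.5549201965332), 11.400961875915527)
bar 1275 ((475.2795715332031, -248.52517700195312), (94.06559753417969, 13.713298797607422), 10.179722785949707)
lid plane [0.00136525 0.00108474 0.07596299]
```

View pics/w7.png

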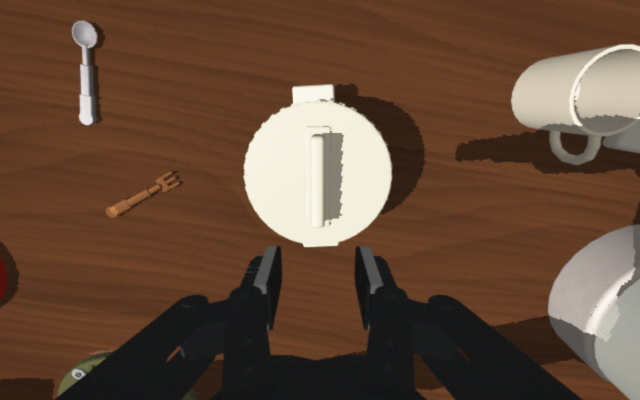

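The lid sits level (face at 76 mm), with the bar at about 10.2° and the grips at 11.4–11.9°. The gripper is clear and the neighbours are untouched.

```bash
python3 -c "
from rig import robot
print(robot.finish_job())"
```

```text
the job is handed in; nothing more can be done
None
```

The fork is inside the container, and the lid is on and turned clockwise until it met its stops. I handed the job in at about 24 s of the 69 s allowed.

- **Fork:** I lowered it to the container floor and let go there. The wrist picture afterwards showed it lying inside.
- **Lid:** I set it on the rim about 65° anticlockwise from the side grips, pressing with only a few newtons, then turned it. The last check had it level, with its top face at 76 mm (75 mm expected). The bar read 10.2° and the grips 11.4° to 11.9°, so they line up to within about 2°.
- **Stop:** The twisting force was too small to show the stop clearly. I took it as reached because the container began turning along with the lid.
- **Container turned slightly:** Confirming the stop turned the container about 2.5° to 3° from where it started.
- **Everything else:** The spoon, brown fork and mug looked untouched in the last picture. I did not check the bowls, the jars or the red lid again at the end, but the arm never worked near them.

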